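Finish the alternating L-block riser beside the test board

ROBOT

A 6-joint arm with a two-finger parallel gripper is mounted at the origin on the work surface. World frame = base frame: x ahead of the robot, y to its left, z up, the work surface at z = 0. Lengths are in m, angles in rad, forces in N, time in s.
With the tool pointing down it reaches from about 0.275 to 0.775 m from the base axis. Payload 14.6 kg.
Tool frame: the origin (TCP) lies at the very end of the fingers, on their centre line; the grasp point (between the pads) lies 19 mm behind it (hold_point_z is the distance from the TCP to the grasp point, in m); z points along the fingers, y is the line along which they close (so a half turn about z gives the same grasp; the last joint's range is limited). The gripper opens to 85 mm and grips with 20 to 120 N. Pads are 22 mm wide; open, the fingers measure 114 mm over their backs; the gripper's body (76 mm by 85 mm) begins 54 mm behind the grasp point. The pads swing forward as they close: fully open they stand 13 mm farther back than shut.
Start: joints at [-0.155, 0.263, -0.048, 1.259, 0, 1.415], TCP at [0.525, -0, 0.231] pointing down, gripper open.
Joint ranges: [-2.65, 2.65], [-0.89, 1.7], [-1.18, 1.37], [-2.13, 2.11], [-1.35, 1.29], [-3.14, 3.14]. Speed limits (rad/s): [1.89, 1.89, 2.57, 2.79, 3.14, 3.14].

INTERFACE

Orientations are given as a rotation vector (axis times angle).
In Python, from cell import get_state, camera, close_job, regions_of, spot_point, hold_point_z gives the robot as it stands. The module is installed in compiled form; this text tells all that it offers.
- The arm moves only by the tool servo_tool, never from a script. Its argument "steps" is one flat list of numbers, 7 for each row, row after row: the shift along the tool's x, y, z in mm, then the turn, a rotation vector about the tool's x, y, z in rad, then the gripper's target within -1 to 1 (fully open at 1, half-way at 0, shut at -1). A call has 1 to 8 rows; each row is the pose to reach, as a shift and turn from the pose commanded when the call began, along the tool's axes at that moment; what a row does not reach only later rows make up. A row lasts 1/12 s, in which the tool goes at most 41.7 mm and 7.16 degrees, less where a joint would pass 70% of its speed; a pose out of reach is approached as far as the arm can. A call with a gripper value outside its range is refused whole. The fingers move at their own pace and stop on an object; the grip force is fixed at half the most. Time passes only in rows, so rows that repeat a pose let the fingers close. It gives the time, the measured TCP pose, the force, the opening and the grip force at its end, in the units of the state.
- get_state(): the state, without advancing time (a new reading comes with each control period).
- camera(name): name is "scene" or "side" or "wrist"; returns a dict with "image" (384x512x3 uint8, red, green, blue), "fx", "fy", "cx", "cy" (pixels), "world_from_camera" (4x4, takes a point from camera to world coordinates). Camera axes: x right, y down, z forward; pixel columns grow to the right and rows downward; lengths in m; the calibration is good to about 2 mm. The wrist camera is an equidistant fisheye: a pixel r from the principal point sees the ray r / f radians off the axis. A picture is of the moment at which its call begins. There is no depth.
- close_job(): hands the job in; it is judged then, once.
Trained networks look in a picture, given as the dict that the camera call returned (one of the last four; its "shot" number tells which), for a name from the list of things; names that differ only in an ending like _2 or _b are one class to them, and where a whole thing is asked for, a point or a joint stands for the part that bears it (a point fixed in the world has none). Each returns a list of dicts, best first, with "confidence" (0 to 1); they miss things now and then, are a little off and sometimes report something else, mostly with a low value. They report only what shows in the picture. A call takes as long as a camera call. They do not tell look-alikes from the thing itself.
- regions_of(picture, query): "region" (384x512 bool, what is visible of it) and "extent" ([centre column, centre row, width, height] in pixels, round what is visible of it).
- spot_point(picture, query): "location" ([column, row] in pixels: a listed point, or the origin of a listed thing).
The state is a dict: "t": time; "joint_pos": joint angles; "joint_vel": joint speeds; "effort": joint torques, N m; "ee_pos": TCP position; "orientation": TCP orientation; "wrist_force": force on the tool from outside, world axes, zero at the start; "ft_torque": the same for the moment, N m; "gripper_width": finger opening in m; "grip_force": force on a finger pad.
Only numpy, scipy, OpenCV 4.12 (cv2) and the standard library are available. Lean on these libraries where they do the work, as an engineer would, in place of code of your own. Each camera call takes 0.05 s, during which the arm holds its last target. There are 200 camera calls.

TASK

Finish the riser beside the test board: take the blue L-block from the sloping rack and lay it on the bolted-down grey L-block, then lay the orange L-block on top of the blue one. Every block must lie flat with its upright at the opposite end from the upright of the block beneath, its sides flush with that block and its leg's free end pushed snug against that upright, with no gap. Leave the pile standing on its own, and do not disturb the meter, the circuit board or the jar.

Things in the scene. Friction and masses are not known exactly. Their poses are not given: they have to be found in the camera images.
- blue: Blue L-block, 0.28-0.54 kg. Flat leg 120 (x) x 50 (y) x 24 mm thick (z); at its -x end an upright 20 mm thick, full width, rising 24 mm above the leg. Origin: centre of the leg's underside; the leg's free end is at x=+60; balance point x=-7, z=15. Starts in either rack lane, sloping 0.6 rad, upright at the low end; its long sides overhang the lane and are free to grip.
- orange: Orange L-block, same shape, axes and mass range as the blue, starting in the other lane. Laid home on the blue, its origin is at x=+20, y=0, z=24 mm in the blue's frame (x=0, y=0, z=58 in base's), its leg reaching over the grey upright. Pushing with a few newtons outward on the blue upright slides the blue away; a push on that upright's outer face brings it home.
- base: Grey L-block shaped like the blue, bolted on a dark plate 150 x 90 x 10 mm fixed to the bench. Origin: centre of the plate's underside; z up, x along the leg. Leg top at z=34 mm; upright x=-60 to -40, top z=58. The blue block laid on it, half turned and touching the upright, has its origin at x=+20, y=0, z=34 here.
- rack: Fixed grey rack, 170 x 250 x 125 mm high, two lanes 34 mm wide at y=-65 and +65 mm, rising to +x at 0.6 rad (34 degrees); a stop at each lane's foot stands 12 mm above it. Origin: centre of the foot plate's underside, z up. Lane surface passes through x=0, z=80 mm; a block's origin lies there.
- blue_upright (a point): Middle of the top face of the blue block's upright (x = -50, y = 0, z = 48 mm in its frame).
- orange_upright (a point): Middle of the top face of the orange block's upright (x = -50, y = 0, z = 48 mm in its frame).
- base_upright (a point): Middle of the top face of the grey block's upright (x = -50, y = 0, z = 58 mm in the grey block's frame).
- meter: Bystander: yellow hand-held meter lying on the bench, 150 x 78 x 40 mm, origin at the centre of its underside, long along its x. Leave alone.
- board: Bystander: green circuit board on a white carrier, 90 x 150 x 26 mm, origin at the centre of its underside, long along its y. Leave alone.
- jar: Bystander: pale, clear plastic jar with a white cap, 60 mm across, 70 mm tall, origin at the centre of its underside. Leave alone.
Mind the look-alikes: they are no part of the job. There is more than one size of the blue; the one meant has the size given above. There is more than one size of the orange; the job needs the larger.

How it is judged:
On the way:
1. the blue block lies level on the grey block, turned the opposite way, within 6 mm of its upright, sides within 6 mm, released (x of blue in the frame of base between 0.018 and 0.026 m and y of blue in the frame of base between -0.006 and 0.006 m and z of blue in the frame of base between 0.031 and 0.037 m and x of blue_upright in the frame of base above 0.055 m and angle between the x axis of blue and the x axis of base, either way round below 0.09 rad and angle between blue's own z axis and vertical below 0.04 rad and contact force between blue and the fingers below 0.1 N), for 0.2 s.
At the end, for the whole second after the job is handed in: Blue lies flat on grey and orange flat on blue (height within 2 mm, tilt under 0.04 rad), each with its upright at the opposite end from the one beneath, its leg's free end within 1.5 mm of that upright, its sides within 5 mm of flush and turned less than 0.06 rad off line; both at rest and let go (x of blue in the frame of base between 0.018 and 0.0215 m and y of blue in the frame of base between -0.005 and 0.005 m and z of blue in the frame of base between 0.032 and 0.036 m and x of blue_upright in the frame of base above 0.055 m and angle between the x axis of blue and the x axis of base, either way round below 0.06 rad and angle between each of blue, orange's own z axis and vertical below 0.04 rad and x of orange in the frame of blue between 0.018 and 0.0215 m and y of orange in the frame of blue between -0.005 and 0.005 m and z of orange in the frame of blue between 0.022 and 0.026 m and x of orange_upright in the frame of blue above 0.055 m and angle between the x axis of orange and the x axis of blue, either way round below 0.06 rad and linear speed of each of blue, orange below 0.02 m/s and angular speed of each of blue, orange below 0.1 rad/s and contact force between each of blue, orange and the fingers below 0.1 N); the robot touches nothing.
It fails at once if the meter is disturbed (moved over 15 mm) (distance of meter from where it was at the start of the episode above 0.015 m).
It fails at once if the board is disturbed (moved over 15 mm) (distance of board from where it was at the start of the episode above 0.015 m).
It fails at once if the jar is disturbed (moved over 15 mm) (distance of jar from where it was at the start of the episode above 0.015 m).
It also fails if it takes over 64 s, if anything falls off the work surface, if the arm or the gripper's body presses on something with over 40 N, if the wrist force passes 120 N, or if a joint passes its speed limit or range.

## Working session

There is one attempt and no reset: what is moved stays moved. The work goes in short steps, Python scripts to look and compute and a tool call to move; the robot and the scene stay as the last step left them, time stands still between calls to the robot, and variables do not carry over. Pictures are saved under pics/ and viewed, at most 10 in all, crops included, and the job is handed in when it is done.

Besides the shell and the picture viewer there is one more tool, called by a JSON object that holds its "op" and its "data", one argument or row to a line. servo_tool: Moves the arm, as the interface text tells. Its arguments: {"type":"object","properties":{"steps":{"type":"array"}},"required":["steps"]}

```bash
mkdir -p pics; cat > h.py <<'E'
import numpy as np, cv2
from cell import *
from scipy.spatial.transform import Rotation as R
def save(c,n): cv2.imwrite(f'pics/{n}.png',cv2.cvtColor(c['image'],cv2.COLOR_RGB2BGR))
def onz(c,p,z):
    T=np.array(c['world_from_camera']);d=T[:3,:3]@np.array([(p[0]-c['cx'])/c['fx'],(p[1]-c['cy'])/c['fy'],1]);o=T[:3,3]
    return o+d*(z-o[2])/d[2]
E
python3 - <<'E'
from h import *
s=get_state();print(s['t'],s['ee_pos'],s['orientation'],s['gripper_width'],hold_point_z)
cs={n:camera(n) for n in('scene','side')}
im=np.vstack([c['image'] for c in cs.values()])
for n,c in cs.items():
    save(c,n);print(n,c['fx'],c['cx'],c['cy'],np.round(c['world_from_camera'],3).tolist())
    for q in('blue','orange','base','rack','meter','board','jar'):
        print(q,[(np.round(r['extent']).tolist(),round(r['confidence'],2),int(r['region'].sum())) for r in regions_of(c,q)],[(np.round(r['location'],1).tolist(),round(r['confidence'],2)) for r in spot_point(c,q)])
    for q in('blue_upright','orange_upright','base_upright'):
        print(q,[(np.round(r['location'],1).tolist(),round(r['confidence'],2)) for r in spot_point(c,q)])
E
```

```text
0.0 [5.24737524e-01 3.19659062e-05 2.30817259e-01] [-2.22089487e+00 -2.22077222e+00  9.44648924e-04] 0.08531360245099355 0.0187
scene 464.91067001756994 260.26213409358706 196.028042889383 [[-0.597, 0.539, -0.595, 1.161], [0.802, 0.401, -0.442, 0.376], [0.001, -0.741, -0.672, 0.764], [0.0, 0.0, 0.0, 1.0]]
blue [([213.0, 158.0, 61.0, 31.0], 0.84, 950), ([150.0, 155.0, 35.0, 44.0], 0.69, 1170)] [([156.2, 157.6], 0.85), ([204.5, 161.3], 0.74), ([249.7, 152.7], 0.62), ([328.0, 334.3], 0.55)]
orange [([247.0, 183.0, 54.0, 26.0], 0.97, 1066), ([306.0, 255.0, 46.0, 26.0], 0.85, 776)] [([243.7, 191.0], 0.95), ([303.5, 255.8], 0.8)]
base [([399.0, 269.0, 83.0, 46.0], 0.67, 2871)] [([396.7, 273.1], 0.94)]
rack [([228.0, 204.0, 116.0, 93.0], 0.63, 4720)] [([227.6, 201.9], 0.88)]
meter [([327.0, 204.0, 57.0, 57.0], 0.6, 1797)] [([327.7, 205.3], 0.8)]
board [([325.0, 334.0, 92.0, 80.0], 0.62, 3766)] []
jar [([242.0, 278.0, 30.0, 43.0], 0.84, 1154)] [([244.8, 290.4], 0.71)]
blue_upright [([264.1, 141.6], 0.94), ([147.1, 150.0], 0.7), ([228.8, 146.8], 0.63)]
orange_upright [([265.6, 170.0], 0.68), 
[... 613 characters left out ...]
212.0, 149.0, 49.0, 31.0], 0.94, 816), ([272.0, 237.0, 55.0, 42.0], 0.24, 1113)] [([208.6, 148.1], 0.7)]
rack [([269.0, 231.0, 74.0, 93.0], 0.95, 3180)] [([269.4, 239.2], 0.8), ([249.8, 238.9], 0.37)]
meter [([206.0, 196.0, 55.0, 31.0], 0.83, 1229)] [([208.0, 200.6], 0.89)]
board [([273.0, 146.0, 42.0, 33.0], 0.64, 712)] [([270.4, 143.9], 0.81), ([222.0, 140.8], 0.64)]
jar [([298.0, 168.0, 18.0, 29.0], 0.65, 447)] [([295.8, 174.6], 0.78)]
blue_upright [([196.9, 263.5], 0.8), ([318.1, 294.2], 0.79), ([247.9, 239.5], 0.74), ([240.7, 199.3], 0.26)]
orange_upright [([241.4, 203.0], 0.67), ([246.2, 159.9], 0.55), ([224.6, 140.7], 0.4)]
base_upright [([219.4, 141.5], 0.93), ([266.2, 201.4], 0.68)]
```

View pics/scene.png

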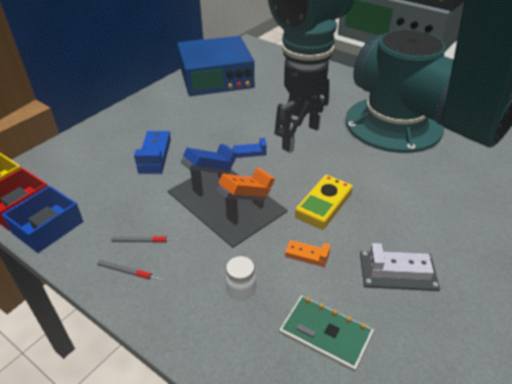

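View pics/side.png

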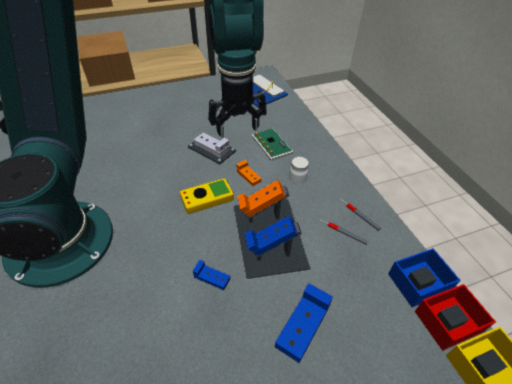

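Candidates, as scene pixels. Blue: in the rack (208,160), larger look-alike on the bench (152,152), smaller one (250,150). Orange: in the rack (247,185), small one on the bench (308,252). The described blocks are the two in the rack lanes. The base is at (399,268) with its upright at (379,250). Next I'll fit poses by silhouette.

```bash
cat >> h.py <<'E'
from scipy.optimize import minimize
def box(x0,x1,y0,y1,z0,z1): return np.array([[x,y,z] for x in(x0,x1) for y in(y0,y1) for z in(z0,z1)])/1000
L=[box(-60,60,-25,25,0,24),box(-60,-40,-25,25,0,48)]
BASE=[p+[0,0,.010] for p in L]
def proj(c,P):
    T=np.linalg.inv(np.array(c['world_from_camera']));q=P@T[:3,:3].T+T[:3,3]
    if c.get('fish'):
        r=np.linalg.norm(q[:,:2],axis=1);th=np.arctan2(r,q[:,2]);k=(th/np.maximum(r,1e-9))[:,None];return q[:,:2]*k*[c['fx'],c['fy']]+[c['cx'],c['cy']]
    return q[:,:2]/q[:,2:]*[c['fx'],c['fy']]+[c['cx'],c['cy']]
S=4
def sil(c,parts,Rm,t):
    m=np.zeros((384*S,512*S),np.uint8)
    for p in parts:
        uv=(proj(c,p@Rm.T+t)+.5)*S-.5
        cv2.fillConvexPoly(m,cv2.convexHull(np.round(uv*16).astype(np.int32)),255,shift=4)
    return cv2.resize(m,(512,384),interpolation=cv2.INTER_AREA)/255.
def colmask(c,col,ext,pad=4):
    h=cv2.cvtColor(c['image'],cv2.COLOR_RGB2HSV).astype(int);H,Sa,V=h[...,0],h[...,1],h[...,2]
    m={'blue':(abs(H-112)<12)&(Sa>140),'orange':(H<18)&(Sa>150),'grey':(Sa<60)&(V>120)}[col]
    k=np.zeros_like(m);u,v,w,hh=ext;k[int(v-hh/2-pad):int(v+hh/2+pad),int(u-w/2-pad):int(u+w/2+pad)]=1
    return (m&(k>0)).astype(float)
def fit(views,parts,pose,x0,step):
    f=lambda x:sum(np.abs(sil(c,parts,*pose(x))-m).sum()/m.sum() for c,m in views)/len(views)
    b=None
    for s in(1,.4,.2):
        x0=np.array(x0) if b is None else b.x
        b=minimize(f,x0,method='Nelder-Mead',options=dict(initial_simplex=np.vstack([x0]+[x0+s*np.eye(len(x0))[i]*step[i] for i in range(len(x0))]),xatol=1e-5,fatol=1e-5))
    return b
rackpose=lambda x:(R.from_euler('zy',[x[2],-.6]).as_matrix(),np.array([x[0],x[1],.08]))
def flat(z): return lambda x:(R.from_euler('z',x[2]).as_matrix(),np.array([x[0],x[1],z]))
E
cat > m.py <<'E'
from h import *
sc,si=camera('scene'),camera('side')
spec={'blue':([208,159,58,34],[272,236,50,39],'blue',L,rackpose,.09,(204.5,161.3)),'orange':([247,185,54,34],[262,200,49,40],'orange',L,rackpose,.09,(243.7,191)),'base':([399,265,72,40],[212,147,42,28],'grey',BASE,flat(0),.03,(399,270))}
for n,(e1,e2,col,parts,pose,z,px) in spec.items():
    v=[(sc,colmask(sc,col,e1,2)),(si,colmask(si,col,e2,2))]
    g=onz(sc,px,z)
    for vs in(v,v[:1],v[1:]):
        b=min((fit(vs,parts,pose,[g[0],g[1],y],[.01,.01,.15]) for y in np.arange(-3,3.1,.75)) if vs is v else [fit(vs,parts,pose,B.x,[.004,.004,.05])],key=lambda r:r.fun)
        if vs is v:B=b
        print(n,np.round(b.x,4),round(b.fun,3),[int(m.sum()) for _,m in vs])
    if n!='x':
        for k,(c,m) in enumerate(v):
            im=c['image'].copy();s=sil(c,parts,*pose(B.x))>.5
            cn,_=cv2.findContours(s.astype(np.uint8),0,1);im[m>0]=im[m>0]//2+np.array([0,100,0],np.uint8)
            cv2.drawContours(im,cn,-1,(255,255,255),1);e=(e1,e2)[k]
            cr=im[int(e[1]-32):int(e[1]+32),int(e[0]-42):int(e[0]+42)];cr=cv2.resize(cr,None,fx=3,fy=3,interpolation=0)
            globals().setdefault('out',[]).append(cr)
cv2.imwrite('pics/fit.png',cv2.cvtColor(np.vstack([np.hstack(out[0::2]),np.hstack(out[1::2])]),cv2.COLOR_RGB2BGR))
E
python3 m.py
```

```text
blue [ 0.5383 -0.2432 -0.1586] 0.224 [737, 1124]
blue [ 0.536  -0.2415 -0.1314] 0.316 [737]
blue [ 0.5419 -0.242  -0.1693] 0.061 [1124]
orange [ 0.564  -0.1156 -0.154 ] 0.145 [999, 975]
orange [ 0.5628 -0.1156 -0.1396] 0.103 [999]
orange [ 0.5662 -0.1147 -0.1617] 0.154 [975]
base [ 0.4968  0.2521 -4.2118] 0.694 [1982, 430]
base [ 0.4774  0.241  -4.0073] 0.284 [1982]
base [ 0.5081  0.2638 -4.2082] 0.569 [430]
```

View pics/fit.png

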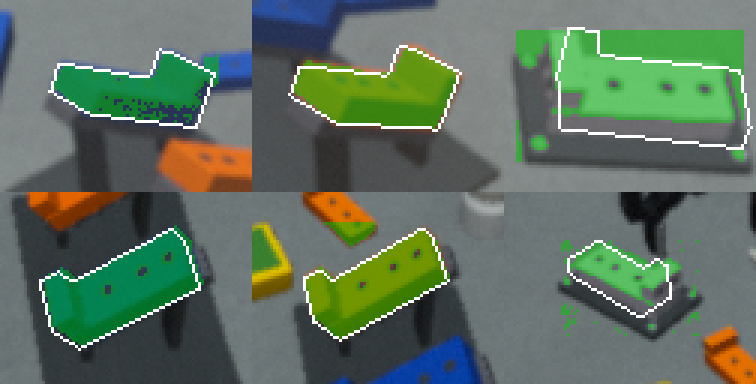

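Crop check: both rack blocks match the 120x50x24 model, so the choice is right. The base mask was poor, so I'll refit it with a better one and take a wrist view.

```bash
cat >> h.py <<'E'
BP=BASE+[box(-75,75,-45,45,0,10)]
def basemask(c,ext,ref=None):
    u,v,w,h=ext;im=cv2.cvtColor(c['image'],cv2.COLOR_RGB2LAB).astype(float)
    y0,y1,x0,x1=int(v-h/2),int(v+h/2),int(u-w/2),int(u+w/2)
    edge=np.vstack([im[y0,x0:x1],im[y1,x0:x1],im[y0:y1,x0],im[y0:y1,x1]]);bg=np.median(edge,0)
    m=np.zeros(im.shape[:2]);d=np.linalg.norm((im-bg)*[1,2,2],axis=2)>14
    m[y0:y1,x0:x1]=d[y0:y1,x0:x1]
    m=cv2.morphologyEx(m.astype(np.uint8),cv2.MORPH_CLOSE,np.ones((3,3)))
    n,l,st,_=cv2.connectedComponentsWithStats(m);m=(l==1+np.argmax(st[1:,4])).astype(np.uint8)
    cn,_=cv2.findContours(m,0,1);cv2.drawContours(m,cn,-1,1,-1);return m.astype(float)
E
cat > m2.py <<'E'
from h import *
sc,si=camera('scene'),camera('side');w=camera('wrist')
out=[]
def show(c,m,s,e):
    im=c['image'].copy();cn,_=cv2.findContours((s>.5).astype(np.uint8),0,1);im[m>0]=im[m>0]//2+np.array([0,100,0],np.uint8)
    cv2.drawContours(im,cn,-1,(255,255,255),1)
    out.append(cv2.resize(im[int(e[1]-32):int(e[1]+32),int(e[0]-45):int(e[0]+45)],None,fx=3,fy=3,interpolation=0))
v=[(sc,basemask(sc,[399,268,92,58])),(si,basemask(si,[212,149,54,36]))]
g=onz(sc,(399,270),.03)
for vs in(v,v[:1],v[1:]):
    b=min((fit(vs,BP,flat(0),[g[0],g[1],y],[.01,.01,.15]) for y in np.arange(-3,3.1,.75)),key=lambda r:r.fun) if vs is v else fit(vs,BP,flat(0),B.x,[.004,.004,.05])
    if vs is v:B=b
    print('base',np.round(b.x,4),round(b.fun,3))
for c,m in v: show(c,m,sil(c,BP,*flat(0)(B.x)),[399,268] if c is sc else [212,149])
for z in[.0580]:
  print('base_upright px', proj(sc,flat(0)(B.x)[0]@np.array([-.05,0,.058])+[[B.x[0],B.x[1],0]]),proj(si,flat(0)(B.x)[0]@np.array([-.05,0,.058])+[[B.x[0],B.x[1],0]]))
h=cv2.cvtColor(sc['image'],cv2.COLOR_RGB2HSV).astype(int)
for n,e1,e2 in(('blue',[208,158,60,36],[272,236,50,39]),):
    ms=[]
    for c,e in((sc,e1),(si,e2)):
        r=c['image'].astype(int);m=((r[...,2]-r[...,0]>25)&(r[...,2]-r[...,1]>15));k=np.zeros(m.shape);k[int(e[1]-e[3]/2-2):int(e[1]+e[3]/2+2),int(e[0]-e[2]/2-2):int(e[0]+e[2]/2+(0 if c is sc else 2))]=1
        m=(m&(k>0)).astype(float)
        if c is sc: m[150:158,235:]=0
        ms.append((c,m))
    for vs in(ms,ms[:1],ms[1:]):
        b=fit(vs,L,rackpose,[.54,-.242,-.16],[.005,.005,.08]);print(n,np.round(b.x,4),round(b.fun,3))
        if vs is ms:
            for (c,m),e in zip(ms,(e1,e2)): show(c,m,sil(c,L,*rackpose(b.x)),e)
cv2.imwrite('pics/fit2.png',cv2.cvtColor(np.vstack([np.hstack(out[0:2]),np.hstack(out[2:])]),cv2.COLOR_RGB2BGR))
print(w['fx'],w['cx'],w['cy'],np.round(w['world_from_camera'],3).tolist())
E
python3 m2.py
```

```text
base [0.5036 0.2421 2.1479] 0.08
base [0.5025 0.2419 2.1475] 0.026
base [0.5066 0.2421 2.1416] 0.099
base_upright px [[377.72799087 252.61515354]] [[220.74754512 142.08317675]]
blue [ 0.5403 -0.2425 -0.1554] 0.107
blue [ 0.5383 -0.2439 -0.1392] 0.138
blue [ 0.5423 -0.2419 -0.1524] 0.046
297.3186396354542 250.04619219571327 191.9535717839957 [[1.0, 0.0, -0.0, 0.523], [0.0, -0.947, -0.32, 0.082], [-0.0, 0.32, -0.947, 0.374], [0.0, 0.0, 0.0, 1.0]]
```

View pics/fit2.png

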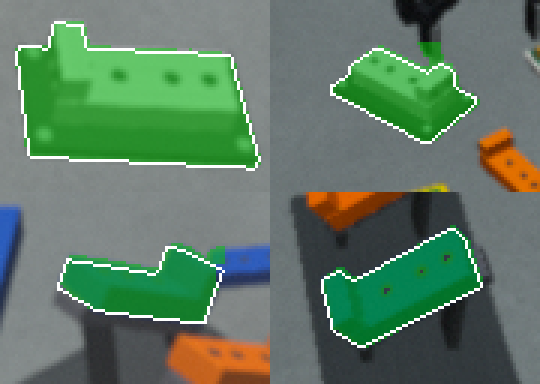

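```bash
cat >> h.py <<'E'
def frame(Rm,t): 
    T=np.eye(4);T[:3,:3]=Rm;T[:3,3]=t;return T
G=frame(R.from_euler('y',np.pi).as_matrix(),[0,0,0])  # tool axes in block frame: x=-bx,y=by,z=-bz
def tool(block,pt,Gm=G): # tcp pose with tip at pt(mm) in block frame
    return block@frame(np.eye(3),np.array(pt)/1000)@Gm
def go(Tt):
    s=get_state();T0=frame(R.from_rotvec(s['orientation']).as_matrix(),s['ee_pos']);D=np.linalg.inv(T0)@Tt
    print('t',round(s['t'],2),'row',np.round(D[:3,3]*1000,1).tolist(),np.round(R.from_matrix(D[:3,:3]).as_rotvec(),4).tolist(),'n',np.linalg.norm(D[:3,3])*24,np.linalg.norm(R.from_matrix(D[:3,:3]).as_rotvec())/.125,'j',np.round(s['joint_pos'],2).tolist())
E
python3 - <<'E'
from h import *
B=frame(*rackpose([.540,-.2425,-.16]))
go(tool(B,[-7,0,75]))
E
```

```text
t 2.05 row [-241.4, -33.0, 93.3] [-0.496, -0.4223, -1.3653] n 6.261088240490604 12.101693081489472 j [-0.16, 0.26, -0.05, 1.26, -0.0, 1.42]
```

{"op": "servo_tool", "data": {
  "steps": [-120, -16, 0, -0.25, -0.21, -0.68, 1, -241, -33, 0, -0.496, -0.422, -1.365, 1, -241, -33, 0, -0.496, -0.422, -1.365, 1, -241, -33, 0, -0.496, -0.422, -1.365, 1, -241, -33, 0, -0.496, -0.422, -1.365, 1, -241, -33, 0, -0.496, -0.422, -1.365, 1, -241, -33, 0, -0.496, -0.422, -1.365, 1, -241, -33, 0, -0.496, -0.422, -1.365, 1]
}}

```text
t: 2.72
ee_pos: [0.4915, -0.2436, 0.2315]
orientation: [0.938, 2.578, 0.044]
wrist_force: [0.1, -0.0, -1.2]
gripper_width: 0.0853
grip_force: 0.0
```

```bash
python3 - <<'E'
from h import *
B=frame(*rackpose([.540,-.2425,-.16]))
go(tool(B,[-7,0,75]));print(get_state()['ee_pos'])
E
```

```text
t 2.72 row [34.1, -13.1, 86.0] [-0.183, -0.1546, -0.5041] n 2.2438250679410916 4.464973285662943 j [-0.69, 0.05, -0.4, 0.75, 0.16, 0.03]
[ 0.49151272 -0.24362619  0.23146298]
```

{"op": "servo_tool", "data": {
  "steps": [34, -13, 40, -0.183, -0.155, -0.504, 1, 34, -13, 60, -0.183, -0.155, -0.504, 1, 34, -13, 86, -0.183, -0.155, -0.504, 1, 34, -13, 86, -0.183, -0.155, -0.504, 1, 34, -13, 86, -0.183, -0.155, -0.504, 1, 34, -13, 86, -0.183, -0.155, -0.504, 1, 34, -13, 86, -0.183, -0.155, -0.504, 1]
}}

```text
t: 3.3
ee_pos: [0.4922, -0.2389, 0.1379]
orientation: [0.212, 2.537, 0.066]
wrist_force: [0.5, 1.0, 0.2]
gripper_width: 0.0856
grip_force: 0.0
```

```bash
cat > w.py <<'E'
import sys
from h import *
name,col,x,y,yaw=sys.argv[1],sys.argv[2],*map(float,sys.argv[3:6])
x0=[x,y,yaw]
w=camera('wrist');w['fish']=1;save(w,name+'raw')
r=w['image'].astype(int)
m=((r[...,2]-r[...,0]>25)&(r[...,2]-r[...,1]>15)) if col=='blue' else ((r[...,0]-r[...,2]>60)&(r[...,0]-r[...,1]>35))
s=sil(w,L,*rackpose(x0))
near=cv2.dilate((s>.5).astype(np.uint8),np.ones((25,25)))>0
m=(m&near).astype(float)
b=fit([(w,m)],L,rackpose,x0,[.005,.005,.08]);print(np.round(b.x,4),round(b.fun,3))
im=w['image'].copy()
for q,cc in((x0,(255,0,0)),(b.x,(255,255,255))):
    cn,_=cv2.findContours((sil(w,L,*rackpose(q))>.5).astype(np.uint8),0,1);cv2.drawContours(im,cn,-1,cc,1)
w['image']=im;save(w,name)
go(tool(frame(*rackpose(b.x)),[-7,0,1]))
E
python3 w.py wb blue .540 -.2425 -.16
```

```text
[ 0.5389 -0.2414 -0.1665] 0.083
t 3.35 row [1.1, -1.7, 73.3] [-0.0003, -0.0022, 0.0002] n 1.7596370187653838 0.01803156244010987 j [-0.82, 0.09, -0.73, 0.31, 0.43, -0.56]
```

View pics/wb.png

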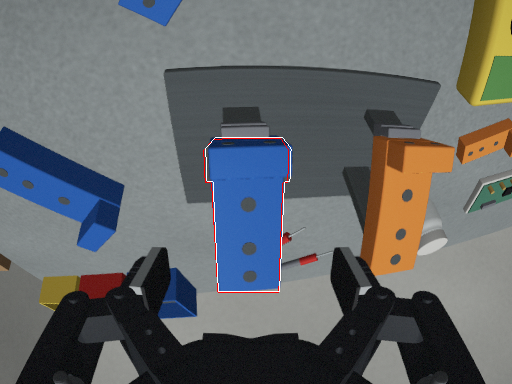

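Wrist view: the blue block is centred at (248,215) between the fingers, and the outline matches the model. The other lane's orange is at (405,205). Descending now.

{"op": "servo_tool", "data": {
  "steps": [1, -2, 25, 0, 0, 0, 1, 1, -2, 50, 0, -0.002, 0, 1, 1, -2, 73, 0, -0.002, 0, 1, 1, -2, 73, 0, -0.002, 0, 1, 1, -2, 73, 0, -0.002, 0, -1, 1, -2, 73, 0, -0.002, 0, -1, 1, -2, 73, 0, -0.002, 0, -1, 1, -2, 73, 0, -0.002, 0, -1]
}}

```text
t: 4.02
ee_pos: [0.5322, -0.2407, 0.0787]
orientation: [0.208, 2.533, 0.063]
wrist_force: [-13.9, 2.9, 15.7]
gripper_width: 0.0494
grip_force: 58.4
```

{"op": "servo_tool", "data": {
  "steps": [0, 0, 0, 0, 0, 0, -1, 0, 0, 0, 0, 0, 0, -1, 0, 0, 0, 0, 0, 0, -1]
}}

```text
t: 4.27
ee_pos: [0.5322, -0.2407, 0.0787]
orientation: [0.208, 2.532, 0.063]
wrist_force: [-12.4, 2.6, 15.2]
gripper_width: 0.0494
grip_force: 58.7
```

```bash
python3 - <<'E'
from h import *
s=get_state();print(s['gripper_width'],s['grip_force'],s['wrist_force'])
go(tool(frame(*rackpose([.5389,-.2414,-.1665])),[-7,0,1]))
go(tool(frame(*rackpose([.5389,-.2414,-.1665])),[-7,0,61]))
E
```

```text
0.049390730322275596 58.69197082472965 [-12.43218558   2.57060112  15.15235941]
t 4.27 row [0.7, 0.3, 1.7] [-0.0007, 0.0019, 0.0028] n 0.04464666809409287 0.027606659571682516 j [-0.76, 0.23, -0.78, 0.1, 0.4, -0.5]
t 4.27 row [0.6, 0.3, -58.3] [-0.0007, 0.0019, 0.0028] n 1.3992512309330272 0.027606659571682516 j [-0.76, 0.23, -0.78, 0.1, 0.4, -0.5]
```

{"op": "servo_tool", "data": {
  "steps": [0, 0, -20, 0, 0, 0, -1, 0, 0, -45, 0, 0, 0, -1, 20, 0, -85, 0, 0, 0, -1, 40, 0, -125, 0, 0, 0, -1, 40, 0, -125, 0, 0, 0, -1]
}}

```text
t: 4.68
ee_pos: [0.4257, -0.2328, 0.1604]
orientation: [0.21, 2.534, 0.063]
wrist_force: [0.9, -1.1, -5.4]
gripper_width: 0.0487
grip_force: 68.5
```

```bash
cat >> h.py <<'E'
BS=[.504,.242,2.146]
def basef(): return frame(*flat(0)(BS))
TURN=R.from_euler('z',np.pi).as_matrix()
def blue_at(x,z=34,y=0): return basef()@frame(TURN,np.array([x,y,z])/1000)
E
python3 - <<'E'
from h import *
go(tool(blue_at(26,z=104),[-7,0,2.7]));s=get_state();print(s['ee_pos'],s['grip_force'],s['gripper_width'],s['wrist_force'])
E
```

```text
t 4.68 row [63.1, 499.0, 77.6] [0.3372, 0.5174, 0.8048] n 12.215054353331517 8.115166367331545 j [-0.95, -0.02, -0.78, 0.44, 0.48, -0.7]
[ 0.42565825 -0.23281938  0.16035282] 68.49538931041025 0.04871502011988886 [ 0.91095115 -1.1240168  -5.41643284]
```

{"op": "servo_tool", "data": {
  "steps": [2, 30, 2, 0.02, 0.03, 0.05, -1, 5, 70, 5, 0.06, 0.1, 0.15, -1, 8, 111, 9, 0.11, 0.17, 0.26, -1, 11, 152, 12, 0.15, 0.24, 0.37, -1, 14, 193, 15, 0.19, 0.3, 0.46, -1, 17, 234, 18, 0.23, 0.36, 0.56, -1, 20, 275, 21, 0.27, 0.42, 0.65, -1, 23, 316, 24, 0.31, 0.48, 0.75, -1]
}}

```text
t: 5.35
ee_pos: [0.4595, 0.0247, 0.156]
orientation: [1.15, 2.757, 0.03]
wrist_force: [1.3, -0.8, -4.5]
gripper_width: 0.0491
grip_force: 68.4
```

```bash
python3 - <<'E'
from h import *
go(tool(blue_at(26,z=114),[-7,0,2.7]));s=get_state();print(s['ee_pos'],s['grip_force'])
E
```

```text
t 5.35 row [160.3, 188.5, 32.8] [0.0913, 0.1263, 0.2049] n 5.989344428521816 2.0595466800457696 j [-0.11, 0.09, -0.5, 0.83, -0.02, 0.68]
[0.45949368 0.02468117 0.1559926 ] 68.40699239750393
```

{"op": "servo_tool", "data": {
  "steps": [25, 30, 5, 0.03, 0.04, 0.06, -1, 50, 59, 10, 0.06, 0.08, 0.13, -1, 76, 89, 16, 0.09, 0.126, 0.205, -1, 102, 120, 21, 0.091, 0.126, 0.205, -1, 128, 150, 26, 0.091, 0.126, 0.205, -1, 160, 188, 33, 0.091, 0.126, 0.205, -1, 160, 188, 33, 0.091, 0.126, 0.205, -1, 160, 188, 33, 0.091, 0.126, 0.205, -1]
}}

```text
t: 6.02
ee_pos: [0.4852, 0.2699, 0.1154]
orientation: [1.49, 2.765, 0.002]
wrist_force: [-1.1, -0.9, -4.7]
gripper_width: 0.0492
grip_force: 68.4
```

{"op": "servo_tool", "data": {
  "steps": [0, 0, 0, 0, 0, 0, -1, 0, 0, 0, 0, 0, 0, -1]
}}

```text
t: 6.18
ee_pos: [0.4855, 0.2668, 0.116]
orientation: [1.494, 2.762, 0.002]
wrist_force: [-0.6, 0.5, -4.0]
gripper_width: 0.0487
grip_force: 68.4
```

```bash
python3 - <<'E'
from h import *
go(tool(blue_at(26,z=114),[-7,0,2.7]));s=get_state();print(s['ee_pos'],s['grip_force'],s['wrist_force'],s['ft_torque'])
w=camera('wrist');w['fish']=1
cs=[w,camera('scene'),camera('side')]
T0=frame(R.from_rotvec(s['orientation']).as_matrix(),s['ee_pos'])
# blue in hand: fit dx, dz, pitch
inh=lambda x:(lambda T:(T[:3,:3],T[:3,3]))(T0@np.linalg.inv(frame(np.eye(3),np.array([x[0],0,x[1]])/1000)@G@frame(R.from_euler('y',x[2]).as_matrix(),[0,0,0])))
r=w['image'].astype(int);m=((r[...,2]-r[...,0]>25)&(r[...,2]-r[...,1]>15))&(cv2.dilate((sil(w,L,*inh([-7,2.7,0]))>.5).astype(np.uint8),np.ones((15,15)))>0)
b=fit([(w,m.astype(float))],L,inh,[-7,2.7,0],[4,4,.05]);print('hand',b.x.round(3),b.fun)
im=w['image'].copy();cn,_=cv2.findContours((sil(w,L,*inh(b.x))>.5).astype(np.uint8),0,1);cv2.drawContours(im,cn,-1,(255,255,255),1)
cn,_=cv2.findContours((sil(w,BP,*flat(0)(BS))>.5).astype(np.uint8),0,1);cv2.drawContours(im,cn,-1,(255,0,0),1)
w['image']=im;save(w,'held')
E
```

```text
t 6.18 row [2.2, 2.0, -0.7] [0.0019, 0.0004, 0.0037] n 0.07309485797439044 0.033575238553913096 j [0.36, 0.37, -0.21, 0.99, 0.0, 1.35]
[0.48554961 0.26676291 0.11602063] 68.42750185460318 [-0.57908146  0.4535536  -3.98569967] [-0.02218607 -0.01652322 -0.01841158]
hand [-7.683 13.319 -0.16 ] 0.1350568017210028
```

View pics/held.png

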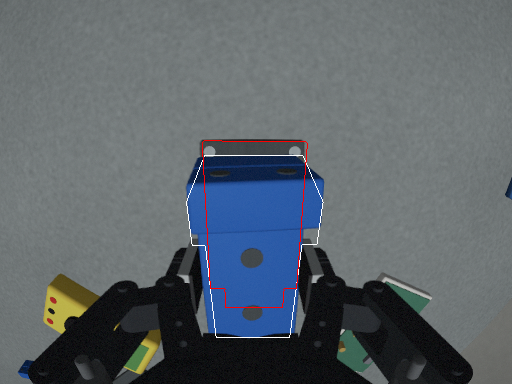

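Wrist view: the block is held centred (column 255), and the plate edges at 203 and 306 match the predicted base. The silhouette fit was spoiled by shadow and finger occlusion, so I'll use the corners instead: top outer (188,181) and (323,180), top inner (193,233) and (318,230), bottom outer (200,157) and (304,156).

```bash
python3 - <<'E'
from h import *
from scipy.optimize import least_squares
s=get_state();w=camera('wrist');w['fish']=1
r=w['image'].astype(int)
print('col255 rows150-245', [(y,r[y,235].tolist()) for y in range(150,240,2) if abs(r[y,235]-r[y-2,235]).sum()>12])
T0=frame(R.from_rotvec(s['orientation']).as_matrix(),s['ee_pos'])
inh=lambda x:T0@np.linalg.inv(frame(np.eye(3),np.array([x[0],0,x[1]])/1000)@G@frame(R.from_euler('y',x[2]).as_matrix(),[0,0,0]))
P=np.array([[-60,-25,48],[-60,25,48],[-40,-25,48],[-40,25,48],[-60,-25,0],[-60,25,0]])/1000
def pr(x):
    T=inh(x);return proj(w,P@T[:3,:3].T+T[:3,3])
print(pr([-7,2.7,0]).round(0).tolist())
obs=np.array([[188,181],[323,180],[193,233],[318,230],[200,157],[304,156]],float)
p0=pr([-7,2.7,0]);o=np.array([obs[np.argmin(np.linalg.norm(obs-q,axis=1))] for q in p0]);print(o.tolist())
f=least_squares(lambda x:(pr(x)-o).ravel(),[-7,2.7,0]);print(f.x.round(3),f.fun.round(1))
E
```

```text
col255 rows150-245 [(156, [24, 39, 68]), (158, [15, 35, 69]), (166, [19, 51, 104]), (168, [14, 35, 66]), (182, [34, 67, 131]), (184, [39, 84, 156]), (186, [47, 93, 169]), (232, [36, 79, 150]), (234, [46, 93, 169])]
[[183.0, 185.0], [326.0, 185.0], [187.0, 237.0], [321.0, 237.0], [203.0, 157.0], [303.0, 157.0]]
[[188.0, 181.0], [323.0, 180.0], [193.0, 233.0], [318.0, 230.0], [200.0, 157.0], [304.0, 156.0]]
[-7.754  7.42   0.016] [-2.   0.2 -0.4  1.3 -3.3 -2.   0.4  0.9  5.1 -0.8 -2.8  0.3]
```

```bash
python3 - <<'E'
from h import *
go(tool(blue_at(26,z=42),[-7.5,0,5]))
E
```

```text
t 6.38 row [2.8, 1.6, 68.9] [0.0021, 0.0003, 0.0032] n 1.654361728187049 0.03074058617600696 j [0.36, 0.37, -0.21, 0.99, 0.0, 1.35]
```

{"op": "servo_tool", "data": {
  "steps": [3, 1.6, 15, 0.002, 0, 0.003, -1, 3, 1.6, 35, 0.002, 0, 0.003, -1, 3, 1.6, 55, 0.002, 0, 0.003, -1, 3, 1.6, 69, 0.002, 0, 0.003, -1, 3, 1.6, 69, 0.002, 0, 0.003, -1, 3, 1.6, 69, 0.002, 0, 0.003, -1]
}}

```text
t: 6.88
ee_pos: [0.4853, 0.2706, 0.0465]
orientation: [-1.499, -2.76, 0.002]
wrist_force: [0.0, 0.1, -3.7]
gripper_width: 0.049
grip_force: 68.4
```

{"op": "servo_tool", "data": {
  "steps": [0, 0, 1, 0, 0, 0, -1, 0, 0, 2, 0, 0, 0, -1, 0, 0, 3, 0, 0, 0, -1, 0, 0, 3, 0, 0, 0, -1]
}}

```text
t: 7.22
ee_pos: [0.4858, 0.2712, 0.0438]
orientation: [1.498, 2.761, 0.0]
wrist_force: [-1.2, 0.1, -4.2]
gripper_width: 0.0486
grip_force: 68.4
```

{"op": "servo_tool", "data": {
  "steps": [0, 0, 1, 0, 0, 0, -1, 0, 0, 2, 0, 0, 0, -1, 0, 0, 2, 0, 0, 0, -1]
}}

```text
t: 7.47
ee_pos: [0.4854, 0.2712, 0.0413]
orientation: [-1.498, -2.761, 0.001]
wrist_force: [-0.6, -0.6, -3.9]
gripper_width: 0.049
grip_force: 68.4
```

{"op": "servo_tool", "data": {
  "steps": [0, 0, 0.7, 0, 0, 0, -1, 0, 0, 1.4, 0, 0, 0, -1, 0, 0, 2, 0, 0, 0, -1, 0, 0, 2, 0, 0, 0, -1]
}}

```text
t: 7.8
ee_pos: [0.4856, 0.2711, 0.0398]
orientation: [1.498, 2.761, -0.0]
wrist_force: [-2.7, -1.6, 3.0]
gripper_width: 0.0488
grip_force: 68.8
```

{"op": "servo_tool", "data": {
  "steps": [0, 0, 0.7, 0, 0, 0, -1, 0, 0, 1.4, 0, 0, 0, -1, 0, 0, 1.4, 0, 0, 0, -1]
}}

```text
t: 8.05
ee_pos: [0.4856, 0.2711, 0.0395]
orientation: [1.497, 2.761, 0.001]
wrist_force: [-9.5, -5.6, 23.3]
gripper_width: 0.0487
grip_force: 69.9
```

{"op": "servo_tool", "data": {
  "steps": [0, 0, -1.5, 0, 0, 0, -1, -1, 0, -1.5, 0, 0, 0, -1, -2, 0, -1.5, 0, 0, 0, -1, -3, 0, -1.5, 0, 0, 0, -1, -3, 0, -1.5, 0, 0, 0, -1]
}}

```text
t: 8.47
ee_pos: [0.4872, 0.2693, 0.0398]
orientation: [-1.497, -2.761, -0.002]
wrist_force: [-4.0, 4.7, 5.0]
gripper_width: 0.0486
grip_force: 69.0
```

{"op": "servo_tool", "data": {
  "steps": [-1, 0, 0, 0, 0, 0, -1, -2, 0, 0, 0, 0, 0, -1, -2, 0, 0, 0, 0, 0, -1]
}}

```text
t: 8.72
ee_pos: [0.4884, 0.2676, 0.0398]
orientation: [-1.497, -2.761, -0.002]
wrist_force: [-3.2, 4.1, 5.6]
gripper_width: 0.0493
grip_force: 69.0
```

```bash
cat > bf.py <<'E'
from h import *
s=get_state();Rb=basef()[:3,:3]
print(round(s['t'],2),'F base',(Rb.T@s['wrist_force']).round(1),'tcp base mm',((np.linalg.inv(basef())@np.append(s['ee_pos'],1))[:3]*1000).round(1), (R.from_matrix(Rb.T)*R.from_rotvec(s['orientation'])).as_rotvec().round(3))
E
python3 bf.py
```

```text
8.72 F base [5.2 0.4 5.6] tcp base mm [30.  -0.9 39.8] [3.141e+00 3.000e-03 2.000e-03]
```

{"op": "servo_tool", "data": {
  "steps": [-0.7, 0, 0, 0, 0, 0, -1, -1.5, 0, 0, 0, 0, 0, -1, -1.5, 0, 0, 0, 0, 0, -1]
}}

```text
t: 8.97
ee_pos: [0.4892, 0.2664, 0.0398]
orientation: [-1.497, -2.761, -0.002]
wrist_force: [-3.0, 4.2, 4.5]
gripper_width: 0.0491
grip_force: 69.0
```

{"op": "servo_tool", "data": {
  "steps": [-0.7, 0, 0, 0, 0, 0, -1, -1.5, 0, 0, 0, 0, 0, -1, -1.5, 0, 0, 0, 0, 0, -1]
}}

```text
t: 9.22
ee_pos: [0.4897, 0.2657, 0.0398]
orientation: [-1.496, -2.76, -0.004]
wrist_force: [-6.5, 9.0, 4.9]
gripper_width: 0.049
grip_force: 69.1
```

```bash
python3 bf.py
```

```text
9.22 F base [11.1  0.6  4.9] tcp base mm [27.7 -0.9 39.8] [3.141 0.004 0.004]
```

{"op": "servo_tool", "data": {
  "steps": [-0.7, 0, 0, 0, 0, 0, -1, -0.7, 0, 0, 0, 0, 0, -1]
}}

```text
t: 9.38
ee_pos: [0.4897, 0.2657, 0.0398]
orientation: [-1.495, -2.76, -0.005]
wrist_force: [-8.2, 13.7, 5.9]
gripper_width: 0.049
grip_force: 69.2
```

{"op": "servo_tool", "data": {
  "steps": [0.8, 0, 0, 0, 0, 0, -1, 0.8, 0, 0, 0, 0, 0, -0.2, 0.8, 0, 0, 0, 0, 0, 0.3, 0.8, 0, 0, 0, 0, 0, 0.6, 0.8, 0, 0, 0, 0, 0, 1, 0.8, 0, 0, 0, 0, 0, 1]
}}

```text
t: 9.88
ee_pos: [0.49, 0.2644, 0.0395]
orientation: [1.498, 2.761, -0.001]
wrist_force: [-0.3, 0.7, 0.9]
gripper_width: 0.0857
grip_force: 0.0
```

```bash
python3 bf.py
```

```text
9.88 F base [ 0.7 -0.2  0.9] tcp base mm [26.4 -0.4 39.5] [-3.141e+00 -2.000e-03  1.000e-03]
```

{"op": "servo_tool", "data": {
  "steps": [0, 0, -15, 0, 0, 0, 1, 0, 0, -50, 0, 0, 0, 1, 0, 0, -90, 0, 0, 0, 1, 0, 0, -110, 0, 0, 0, 1, 0, 0, -110, 0, 0, 0, 1]
}}

```text
t: 10.3
ee_pos: [0.4918, 0.2652, 0.1541]
orientation: [1.496, 2.757, 0.007]
wrist_force: [0.6, 0.3, -0.2]
gripper_width: 0.0854
grip_force: 0.0
```

```bash
cat > see.py <<'E'
import sys
from h import *
ext=sys.argv[1]
w=camera('wrist');w['fish']=1
im=w['image'].copy()
cn,_=cv2.findContours((sil(w,BP,*flat(0)(BS))>.5).astype(np.uint8),0,1);cv2.drawContours(im,cn,-1,(255,0,0),1)
b=blue_at(20);P=np.array([[60,-25,24],[60,25,24],[-40,-25,24],[-40,25,24],[-40,-25,48],[-40,25,48],[-60,-25,48],[-60,25,48]])/1000
for p in proj(w,P@b[:3,:3].T+b[:3,3]): cv2.circle(im,tuple(np.round(p).astype(int)),1,(255,255,255),-1)
P=np.array([[-40,-25,58],[-40,25,58],[-60,-25,58],[-60,25,58]])/1000;b=basef()
for p in proj(w,P@b[:3,:3].T+b[:3,3]): cv2.circle(im,tuple(np.round(p).astype(int)),1,(255,255,0),-1)
w['image']=cv2.resize(im[130:384,130:390],None,fx=2.3,fy=2.3,interpolation=0);save(w,ext)
sc=camera('scene');si=camera('side')
O=frame(*rackpose([.564,-.1135,-.16]))
go(tool(O,[-7,0,130]))
E
python3 see.py placed
```

```text
t 10.45 row [-313.2, -209.5, -34.2] [-0.3374, -0.5175, -0.8082] n 9.081333359659334 8.137873463561464 j [0.35, 0.35, -0.14, 1.08, -0.0, 1.34]
```

View pics/placed.png

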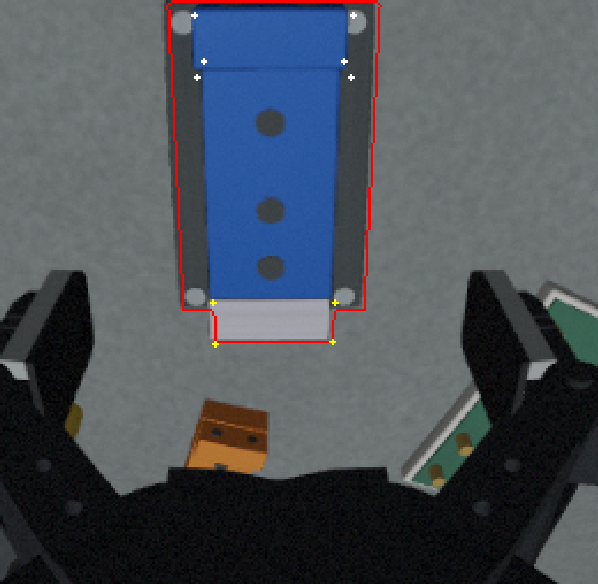

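Wrist view: the blue is flush along both sides. Its leg end touches the grey upright (crop row 298, no gap) and its upright is at the far end (row 35). Now for the orange.

{"op": "servo_tool", "data": {
  "steps": [-34, -23, -15, -0.03, -0.05, -0.08, 1, -68, -46, -25, -0.07, -0.11, -0.18, 1, -102, -69, -35, -0.12, -0.18, -0.28, 1, -136, -92, -35, -0.16, -0.25, -0.4, 1, -170, -115, -35, -0.21, -0.32, -0.5, 1, -204, -138, -35, -0.26, -0.4, -0.61, 1, -238, -160, -35, -0.3, -0.46, -0.72, 1, -272, -184, -35, -0.335, -0.515, -0.805, 1]
}}

```text
t: 11.12
ee_pos: [0.484, -0.0357, 0.1833]
orientation: [0.355, 2.594, 0.06]
wrist_force: [1.4, -0.9, 0.1]
gripper_width: 0.0855
grip_force: 0.0
```

```bash
python3 - <<'E'
from h import *
O=frame(*rackpose([.564,-.1135,-.16]))
go(tool(O,[-7,0,75]))
E
```

```text
t 11.12 row [-24.5, -71.3, 57.1] [-0.0407, -0.0684, -0.1044] n 2.2699820569831664 1.050291565557196 j [-0.32, -0.1, -0.76, 0.4, 0.14, -0.02]
```

{"op": "servo_tool", "data": {
  "steps": [-12, -35, 15, -0.02, -0.035, -0.05, 1, -24, -71, 30, -0.041, -0.068, -0.104, 1, -24.5, -71, 57, -0.041, -0.068, -0.104, 1, -24.5, -71, 57, -0.041, -0.068, -0.104, 1, -24.5, -71, 57, -0.041, -0.068, -0.104, 1]
}}

```text
t: 11.53
ee_pos: [0.5154, -0.1112, 0.1364]
orientation: [0.214, 2.541, 0.067]
wrist_force: [-0.9, 0.4, 0.2]
gripper_width: 0.0855
grip_force: 0.0
```

```bash
python3 w.py wo orange .564 -.1135 -.16; python3 -c "
from h import *
go(tool(frame(*rackpose([.564,-.1135,-.16])),[-7,0,4]))"
```

```text
[ 0.5631 -0.1137 -0.1672] 0.096
t 11.58 row [-0.3, -2.2, 73.2] [0.0006, -0.0055, 0.0007] n 1.7570018385250568 0.04469640432915075 j [-0.52, 0.02, -0.84, 0.18, 0.28, -0.28]
t 11.58 row [-1.0, -2.0, 70.7] [0.0006, -0.0055, -0.0065] n 1.6967546692060722 0.06841332718921139 j [-0.52, 0.02, -0.84, 0.18, 0.28, -0.28]
```

View pics/wo.png

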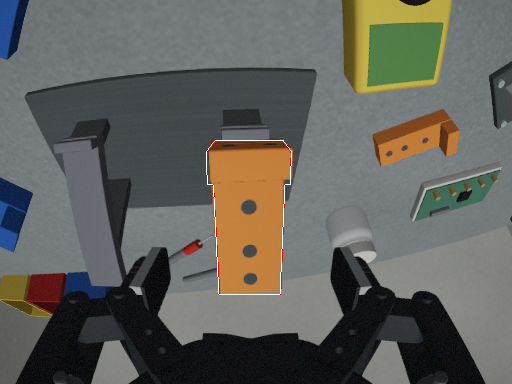

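Wrist view: the orange is centred at (249,215) and its outline matches. The jar at (350,235) is clear to the right, though I'll check that in numbers before descending.

```bash
python3 - <<'E'
from h import *
c=camera('scene');print('jar',onz(c,(243,292),0))
T=tool(frame(*rackpose([.5631,-.1137,-.1672])),[-7,0,3])
for y in(-57,57): print((T@[0,y/1000,0,1])[:3])
E
```

```text
jar [0.73370634 0.01634544 0.        ]
[ 0.54788011 -0.16874016  0.0732224 ]
[ 0.56353847 -0.05632993  0.08393486]
```

{"op": "servo_tool", "data": {
  "steps": [0, -2, 25, 0, -0.004, 0, 1, -0.3, -2.2, 50, 0, -0.005, 0, 1, -0.3, -2.2, 71, 0, -0.005, 0, 1, -0.3, -2.2, 71, 0, -0.005, 0, 1, -0.3, -2.2, 71, 0, -0.005, 0, -1, -0.3, -2.2, 71, 0, -0.005, 0, -1, -0.3, -2.2, 71, 0, -0.005, 0, -1, -0.3, -2.2, 71, 0, -0.005, 0, -1]
}}

```text
t: 12.3
ee_pos: [0.5565, -0.113, 0.0818]
orientation: [0.209, 2.53, 0.063]
wrist_force: [-16.0, 2.5, 17.8]
gripper_width: 0.0494
grip_force: 58.1
```

{"op": "servo_tool", "data": {
  "steps": [0, 0, 0, 0, 0, 0, -1, 0, 0, 0, 0, 0, 0, -1]
}}

```text
t: 12.47
ee_pos: [0.5565, -0.113, 0.0818]
orientation: [0.209, 2.53, 0.063]
wrist_force: [-13.8, 3.2, 17.8]
gripper_width: 0.0489
grip_force: 58.3
```

```bash
python3 - <<'E'
from h import *
go(tool(frame(*rackpose([.5631,-.1137,-.1672])),[-7,0,3]));print(get_state()['wrist_force'])
E
```

```text
t 12.47 row [2.6, 0.1, 2.2] [-0.0005, 0.0046, 0.0026] n 0.08100044884953134 0.042405670161766204 j [-0.48, 0.18, -0.88, -0.03, 0.26, -0.24]
[-13.75758632   3.16273645  17.79406142]
```

{"op": "servo_tool", "data": {
  "steps": [0, 0, -20, 0, 0, 0, -1, 0, 0, -45, 0, 0, 0, -1, 20, 0, -85, 0, 0, 0, -1, 40, 0, -125, 0, 0, 0, -1, 40, 0, -125, 0, 0, 0, -1]
}}

```text
t: 12.88
ee_pos: [0.4491, -0.1049, 0.1628]
orientation: [0.21, 2.531, 0.063]
wrist_force: [1.2, -0.4, -4.1]
gripper_width: 0.0484
grip_force: 68.3
```

```bash
cat >> h.py <<'E'
def orange_at(x,z=58,y=0): return basef()@frame(np.eye(3),np.array([x,y,z])/1000)
E
python3 - <<'E'
from h import *
T=tool(orange_at(-6,z=148,y=-.7),[-5,0,5])
go(T);s=get_state();print(s['ee_pos'],s['grip_force'],T[:3,3])
E
```

```text
t 12.88 row [11.1, 340.9, 42.4] [-0.6337, 0.4132, -2.2263] n 8.248882645659545 18.810777358580914 j [-0.62, -0.13, -0.89, 0.3, 0.33, -0.36]
[ 0.44906668 -0.10486222  0.16281586] 68.3172688249033 [0.51057142 0.23315091 0.153     ]
```

{"op": "servo_tool", "data": {
  "steps": [1, 18, -5, -0.033, 0.022, -0.117, -1, 1, 36, -10, -0.066, 0.043, -0.234, -1, 2, 54, -12, -0.1, 0.065, -0.351, -1, 2, 72, -12, -0.133, 0.087, -0.468, -1, 3, 90, -10, -0.166, 0.109, -0.586, -1, 4, 108, -5, -0.2, 0.13, -0.703, -1, 4, 126, 0, -0.233, 0.152, -0.82, -1, 5, 144, 5, -0.267, 0.174, -0.937, -1]
}}

```text
t: 13.55
ee_pos: [0.4711, 0.0372, 0.1677]
orientation: [-1.12, 2.496, 0.046]
wrist_force: [0.7, -0.8, -4.3]
gripper_width: 0.0486
grip_force: 68.3
```

```bash
python3 - <<'E'
from h import *
T=tool(orange_at(-6,z=148,y=-.7),[-5,0,5])
go(T);s=get_state();print(s['ee_pos'],s['grip_force'])
E
```

```text
t 13.55 row [-157.2, 106.2, 64.5] [-0.3652, 0.239, -1.2834] n 4.809460961322543 10.844904391735753 j [-0.27, -0.01, -0.64, 0.64, 0.28, -1.07]
[0.47113284 0.03722623 0.16769554] 68.27248934539966
```

{"op": "servo_tool", "data": {
  "steps": [-14, 10, 6, -0.033, 0.022, -0.117, -1, -29, 20, 12, -0.067, 0.044, -0.235, -1, -43, 29, 17, -0.1, 0.065, -0.352, -1, -58, 39, 23, -0.134, 0.087, -0.47, -1, -72, 48, 29, -0.167, 0.109, -0.588, -1, -87, 58, 35, -0.2, 0.131, -0.705, -1, -101, 68, 41, -0.234, 0.153, -0.822, -1, -115, 78, 47, -0.267, 0.175, -0.94, -1]
}}

```text
t: 14.22
ee_pos: [0.5007, 0.1804, 0.1576]
orientation: [-2.372, 1.878, 0.015]
wrist_force: [0.9, -0.4, -4.4]
gripper_width: 0.0485
grip_force: 68.2
```

```bash
python3 - <<'E'
from h import *
T=tool(orange_at(-6,z=138,y=-.7),[-5,0,5])
go(T)
E
```

```text
t 14.22 row [-47.7, -20.2, 20.3] [-0.0981, 0.0644, -0.3433] n 1.3349759599362714 2.9025738431923114 j [0.15, 0.25, -0.28, 0.96, 0.09, -1.65]
```

{"op": "servo_tool", "data": {
  "steps": [-16, -6, 6, -0.033, 0.021, -0.115, -1, -32, -13, 12, -0.066, 0.043, -0.23, -1, -48, -20, 20, -0.098, 0.064, -0.343, -1, -48, -20, 20, -0.098, 0.064, -0.343, -1, -48, -20, 20, -0.098, 0.064, -0.343, -1, -48, -20, 20, -0.098, 0.064, -0.343, -1]
}}

```text
t: 14.72
ee_pos: [0.5105, 0.2324, 0.1431]
orientation: [-2.753, 1.509, 0.001]
wrist_force: [-0.1, 0.1, -4.7]
gripper_width: 0.0485
grip_force: 68.2
```

```bash
python3 - <<'E'
from h import *
go(tool(orange_at(-6,z=66,y=-.7),[-5,0,5]))
s=get_state();w=camera('wrist');w['fish']=1;r=w['image'].astype(int)
T0=frame(R.from_rotvec(s['orientation']).as_matrix(),s['ee_pos'])
P=np.array([[-60,-25,48],[-60,25,48],[-40,-25,48],[-40,25,48],[-60,-25,0],[-60,25,0]])/1000
for d in([-7,5],[-5,5],[-5,7],[-5,3]):
    T=T0@np.linalg.inv(frame(np.eye(3),np.array([d[0],0,d[1]])/1000)@G);print(d,proj(w,P@T[:3,:3].T+T[:3,3]).round(1)[::2].tolist())
print([(y,r[y,235].tolist()) for y in range(140,245,1) if abs(r[y,235]-r[y-2,235]).sum()>40])
o=(r[...,0]-r[...,2]>40)&(r[...,0]-r[...,1]>20)
for y in(190,205,220): xs=np.where(o[y,150:360])[0]+150;print(y,xs.min(),xs.max())
save(w,'heldo')
E
```

```text
t 14.72 row [-0.5, -0.3, 72.1] [-0.0016, 0.0018, -0.0072] n 1.7300291533688665 0.06111812160739946 j [0.28, 0.36, -0.14, 1.06, 0.0, -1.86]
[-7, 5] [[175.0, 177.5], [179.5, 228.7], [197.6, 151.8]]
[-5, 5] [[174.6, 172.1], [179.0, 223.9], [197.4, 147.9]]
[-5, 7] [[175.9, 170.6], [180.1, 221.7], [198.1, 147.2]]
[-5, 3] [[173.2, 173.6], [177.8, 226.1], [196.8, 148.6]]
[(140, [162, 161, 168]), (141, [162, 163, 171]), (151, [82, 41, 11]), (152, [85, 43, 17]), (159, [113, 62, 29]), (160, [126, 68, 24]), (162, [83, 42, 14]), (174, [149, 83, 34]), (175, [171, 101, 45]), (176, [177, 111, 51])]
190 188 321
205 189 320
220 190 317
```

View pics/heldo.png

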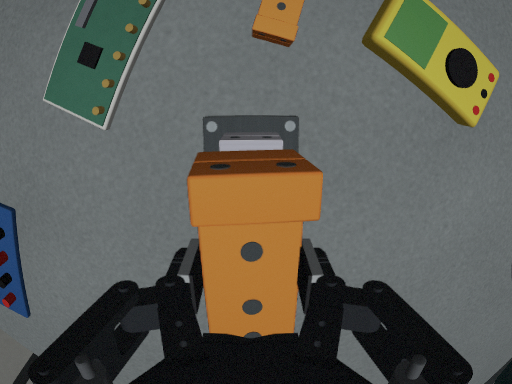

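Held orange: centred at column 255 with its upright's outer edge at row 174. The grey upright shows at (251,144) directly beneath, so the orange is turned correctly. Lowering.

{"op": "servo_tool", "data": {
  "steps": [-0.5, -0.3, 15, -0.002, 0.002, -0.007, -1, -0.5, -0.3, 35, -0.002, 0.002, -0.007, -1, -0.5, -0.3, 55, -0.002, 0.002, -0.007, -1, -0.5, -0.3, 70, -0.002, 0.002, -0.007, -1, -0.5, -0.3, 73, -0.002, 0.002, -0.007, -1, -0.5, -0.3, 75, -0.002, 0.002, -0.007, -1, -0.5, -0.3, 75, -0.002, 0.002, -0.007, -1]
}}

```text
t: 15.35
ee_pos: [0.5113, 0.233, 0.0684]
orientation: [2.76, -1.5, 0.001]
wrist_force: [0.6, 0.6, -5.1]
gripper_width: 0.0487
grip_force: 68.2
```

{"op": "servo_tool", "data": {
  "steps": [0, 0, 1, 0, 0, 0, -1, 0, 0, 2, 0, 0, 0, -1, 0, 0, 2.5, 0, 0, 0, -1, 0, 0, 2.5, 0, 0, 0, -1]
}}

```text
t: 15.68
ee_pos: [0.5116, 0.2335, 0.0662]
orientation: [-2.761, 1.499, -0.002]
wrist_force: [-2.3, -1.1, 5.7]
gripper_width: 0.0487
grip_force: 68.9
```

```bash
python3 bf.py
```

```text
15.68 F base [0.3 2.6 5.7] tcp base mm [-11.2  -1.8  66.2] [ 1.000e-03 -3.141e+00  1.000e-03]
```

{"op": "servo_tool", "data": {
  "steps": [0, 1, -0.6, 0, 0, 0, -1, -1, 1, -0.6, 0, 0, 0, -1, -2, 1, -0.6, 0, 0, 0, -1, -3, 1, -0.6, 0, 0, 0, -1, -3, 1, -0.6, 0, 0, 0, -1]
}}

```text
t: 16.1
ee_pos: [0.5092, 0.2352, 0.0663]
orientation: [2.76, -1.499, 0.003]
wrist_force: [2.8, -4.6, 4.3]
gripper_width: 0.0488
grip_force: 69.0
```

```bash
python3 bf.py
```

```text
16.1 F base [-5.4  0.2  4.3] tcp base mm [-8.5 -0.7 66.3] [ 1.00e-03 -3.14e+00  1.00e-03]
```

{"op": "servo_tool", "data": {
  "steps": [-0.5, 0, 0, 0, 0, 0, -1, -1, 0, 0, 0, 0, 0, -1, -1, 0, 0, 0, 0, 0, -1]
}}

```text
t: 16.35
ee_pos: [0.5088, 0.236, 0.0663]
orientation: [2.76, -1.499, 0.003]
wrist_force: [2.0, -4.4, 4.6]
gripper_width: 0.0486
grip_force: 69.0
```

```bash
python3 bf.py
```

```text
16.35 F base [-4.7  0.7  4.6] tcp base mm [-7.6 -0.8 66.3] [ 1.00e-03 -3.14e+00  1.00e-03]
```

{"op": "servo_tool", "data": {
  "steps": [0, 0, -0.4, 0, 0, 0, -1, -0.5, 0, -0.4, 0, 0, 0, -1, -1, 0, -0.4, 0, 0, 0, -1, -1, 0, -0.4, 0, 0, 0, -1]
}}

```text
t: 16.68
ee_pos: [0.5078, 0.237, 0.0663]
orientation: [2.76, -1.498, 0.001]
wrist_force: [2.6, -3.8, 2.5]
gripper_width: 0.0485
grip_force: 68.8
```

```bash
python3 bf.py
```

```text
16.68 F base [-4.6 -0.1  2.5] tcp base mm [-6.2 -0.5 66.3] [ 1.000e-03 -3.141e+00 -0.000e+00]
```

{"op": "servo_tool", "data": {
  "steps": [-0.4, 0, 0, 0, 0, 0, -1, -0.8, 0, 0, 0, 0, 0, -1, -0.8, 0, 0, 0, 0, 0, -1]
}}

```text
t: 16.93
ee_pos: [0.5073, 0.2377, 0.0662]
orientation: [2.76, -1.498, 0.001]
wrist_force: [2.9, -4.1, 3.5]
gripper_width: 0.0485
grip_force: 68.9
```

```bash
python3 bf.py
```

```text
16.93 F base [-5.1 -0.2  3.5] tcp base mm [-5.4 -0.4 66.2] [ 2.000e-03 -3.141e+00 -1.000e-03]
```

{"op": "servo_tool", "data": {
  "steps": [-0.5, 0, 0, 0, 0, 0, -1, -1, 0, 0, 0, 0, 0, -1, -1, 0, 0, 0, 0, 0, -1]
}}

```text
t: 17.18
ee_pos: [0.5068, 0.2384, 0.0663]
orientation: [2.76, -1.498, 0.001]
wrist_force: [3.9, -4.8, 3.3]
gripper_width: 0.0488
grip_force: 68.9
```

```bash
python3 bf.py
```

```text
17.18 F base [-6.1 -0.7  3.3] tcp base mm [-4.5 -0.4 66.3] [ 1.00e-03 -3.14e+00 -1.00e-03]
```

{"op": "servo_tool", "data": {
  "steps": [-0.5, 0, 0, 0, 0, 0, -1, -1, 0, 0, 0, 0, 0, -1, -1, 0, 0, 0, 0, 0, -1]
}}

```text
t: 17.43
ee_pos: [0.5064, 0.2391, 0.0662]
orientation: [2.76, -1.498, 0.002]
wrist_force: [4.6, -6.0, 3.7]
gripper_width: 0.0488
grip_force: 68.8
```

```bash
python3 bf.py; python3 - <<'E'
from h import *
a=[]
for n,u,v in(('scene',405,255),('side',210,143)):
    c=camera(n);a.append(cv2.resize(c['image'][v-35:v+35,u-45:u+45],None,fx=4,fy=4,interpolation=2))
cv2.imwrite('pics/pile.png',cv2.cvtColor(np.hstack(a),cv2.COLOR_RGB2BGR))
E
```

```text
17.43 F base [-7.6 -0.6  3.7] tcp base mm [-3.7 -0.4 66.2] [ 1.00e-03 -3.14e+00 -1.00e-03]
```

View pics/pile.png

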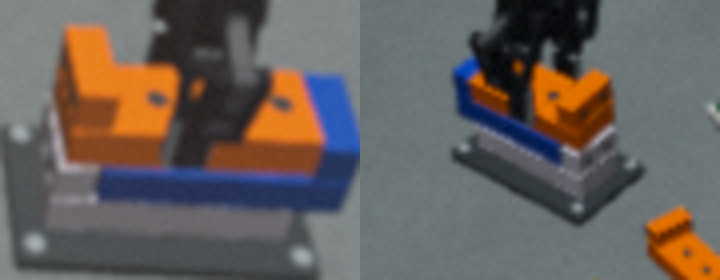

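Pile view: the orange lies on the blue with its end against the blue upright (scene crop column 320), and the force rose to 7.6 N, which means contact. Release, then push the blue home from outside.

{"op": "servo_tool", "data": {
  "steps": [0.5, 0, 0, 0, 0, 0, -1, 0.5, 0, 0, 0, 0, 0, -0.2, 0.5, 0, 0, 0, 0, 0, 0.3, 0.5, 0, 0, 0, 0, 0, 0.7, 0.5, 0, 0, 0, 0, 0, 1, 0.5, 0, 0, 0, 0, 0, 1]
}}

```text
t: 18.03
ee_pos: [0.5059, 0.2391, 0.0659]
orientation: [2.76, -1.498, -0.001]
wrist_force: [-0.6, 0.2, 0.7]
gripper_width: 0.0851
grip_force: 0.0
```

{"op": "servo_tool", "data": {
  "steps": [0, 0, -15, 0, 0, 0, 1, 0, 0, -45, 0, 0, 0, 1, 0, 0, -80, 0, 0, 0, 1, 0, 0, -80, 0, 0, 0, -1, -40, 0, -80, 0, 0, 0, -1, -80, 0, -80, 0, 0, 0, -1, -115, 0, -80, 0, 0, 0, -1, -115, 0, -80, 0, 0, 0, -1]
}}

```text
t: 18.7
ee_pos: [0.4404, 0.3393, 0.146]
orientation: [2.764, -1.493, -0.002]
wrist_force: [-0.0, 0.7, 0.5]
gripper_width: 0.0256
grip_force: 0.0
```

```bash
python3 bf.py; python3 - <<'E'
from h import *
T=basef()@frame(np.eye(3),np.array([108,-.7,60])/1000)@G
go(T)
E
```

```text
18.7 F base [ 0.6 -0.3  0.5] tcp base mm [116.2   0.4 146. ] [-8.00e-03  3.14e+00  1.00e-03]
t 18.7 row [8.3, -1.2, 86.0] [0.0008, 0.0012, 0.0049] n 2.07335588806418 0.04116195354977238 j [0.51, 0.35, -0.15, 1.07, 0.0, -1.64]
```

{"op": "servo_tool", "data": {
  "steps": [4, -1, 30, 0, 0.001, 0.005, -1, 8, -1, 65, 0, 0.001, 0.005, -1, 8, -1, 95, 0, 0.001, 0.005, -1, 8, -1, 101, 0, 0.001, 0.005, -1, 12, -1, 101, 0, 0.001, 0.005, -1, 17, -1, 101, 0, 0.001, 0.005, -1, 20, -1, 101, 0, 0.001, 0.005, -1, 20, -1, 101, 0, 0.001, 0.005, -1]
}}

```text
t: 19.37
ee_pos: [0.456, 0.3196, 0.0467]
orientation: [-2.756, 1.505, -0.001]
wrist_force: [-1.9, 4.3, -2.1]
gripper_width: -0.0
grip_force: 2.7
```

```bash
python3 bf.py
```

```text
19.37 F base [ 4.7 -0.8 -2.1] tcp base mm [91.2 -2.  46.7] [ 6.000e-03  3.141e+00 -2.000e-03]
```

{"op": "servo_tool", "data": {
  "steps": [1, 0, 0, 0, 0, 0, -1, 2, 0, 0, 0, 0, 0, -1, 2, 0, 0, 0, 0, 0, -1]
}}

```text
t: 19.62
ee_pos: [0.456, 0.3195, 0.0468]
orientation: [-2.755, 1.502, 0.004]
wrist_force: [-10.4, 16.5, 0.4]
gripper_width: -0.0007
grip_force: 9.7
```

```bash
python3 bf.py
```

```text
19.62 F base [19.5 -0.2  0.4] tcp base mm [91.1 -1.9 46.8] [ 4.000e-03  3.138e+00 -3.000e-03]
```

{"op": "servo_tool", "data": {
  "steps": [-2, 0, 0, 0, 0, 0, -1, -8, 0, 0, 0, 0, 0, -1, -20, 0, -10, 0, 0, 0, -1, -25, 0, -50, 0, 0, 0, -1, -25, 0, -90, 0, 0, 0, -1, 15, 0, -115, 0, 0, 0, -1, 55, 0, -130, 0, 0, 0, -1, 55, 0, -130, 0, 0, 0, -1]
}}

```text
t: 20.28
ee_pos: [0.4898, 0.2687, 0.1794]
orientation: [-2.753, 1.507, -0.01]
wrist_force: [0.2, 0.7, 0.5]
gripper_width: 0.0002
grip_force: 0.0
```

```bash
python3 - <<'E'
from h import *
w=camera('wrist');c=camera('scene')
im=cv2.resize(w['image'][60:384,130:390],None,fx=1.5,fy=1.5);b=cv2.resize(c['image'][215:295,355:450],None,fx=4,fy=4,interpolation=2)
H=max(im.shape[0],b.shape[0]);p=lambda a:cv2.copyMakeBorder(a,0,H-a.shape[0],0,0,0)
cv2.imwrite('pics/final.png',cv2.cvtColor(np.hstack([p(im),p(b)]),cv2.COLOR_RGB2BGR))
E
python3 bf.py
```

```text
20.38 F base [ 0.2 -0.2  0.2] tcp base mm [ 32.7  -1.7 176.8] [-0.011 -3.139  0.004]
```

View pics/final.png

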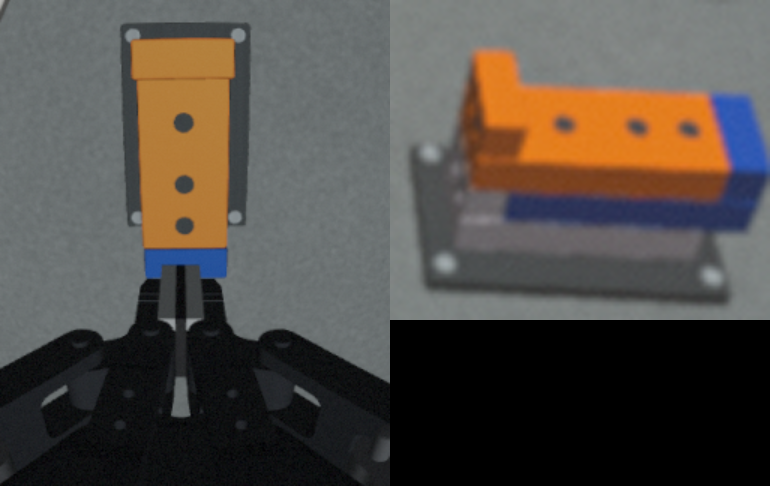

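Final view: uprights alternate, the sides are flush to about 1 px, and there's no dark line at the orange/blue joint (row 248). That makes 11 pictures, one over the limit, so the last check is numeric only.

```bash
python3 - <<'E'
from h import *
w=camera('wrist');r=w['image'].astype(int)
for x in(232,250,275): print(x,[r[y,x].tolist() for y in range(221,231)])
P=np.array([[.060,0,.082],[.0615,0,.082]]);b=basef();w['fish']=1;print(proj(w,P@b[:3,:3].T+b[:3,3]))
E
```

```text
232 [[181, 121, 55], [179, 121, 51], [151, 97, 44], [82, 68, 102], [32, 71, 140], [38, 81, 154], [37, 82, 156], [40, 83, 156], [40, 83, 156], [37, 82, 155]]
250 [[181, 122, 57], [180, 121, 54], [152, 96, 45], [84, 68, 112], [29, 74, 146], [38, 81, 155], [39, 83, 156], [42, 84, 157], [36, 81, 155], [38, 82, 156]]
275 [[181, 122, 55], [179, 121, 53], [120, 80, 53], [44, 71, 133], [35, 80, 152], [39, 85, 157], [39, 85, 157], [39, 82, 156], [40, 85, 156], [38, 82, 155]]
[[250.46514011 223.05621625]
 [250.47573735 224.60981179]]
```

```bash
python3 -c "
from cell import *
print(close_job())"
```

```text
the job is handed in; nothing more can be done
None
```

I handed the job in at about 20.5 s: blue is on grey and orange on blue, uprights alternating, sides flush and no visible gap at either joint. The hand-in gave no verdict, and I viewed 11 pictures, one over the limit of 10.

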